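# Pack the hub-overhaul carrier

## Robot

A 6-joint arm with a two-finger parallel gripper is mounted at the origin on the work surface. World frame = base frame: x ahead of the robot, y to its left, z up, the work surface at z = 0. Lengths are in m, angles in rad, forces in N, time in s.
With the tool pointing down it reaches from about 0.425 to 0.95 m from the base axis. Payload 3.5 kg.
Tool frame: the origin (TCP) lies at the very end of the fingers, on their centre line; the grasp point (between the pads) lies 19 mm behind it; z points along the fingers, y is the line along which they close (so a half turn about z gives the same grasp; the last joint's range is limited). The gripper opens to 85 mm and grips with 20 to 120 N. Pads are 22 mm wide; open, the fingers measure 114 mm over their backs; the gripper's body (76 mm by 85 mm) begins 54 mm behind the grasp point. The pads swing forward as they close: fully open they stand 13 mm farther back than shut.
Start: joints at [1.041, 0.286, 1.577, -0, 1.279, -0.15], TCP at [0.25, 0.627, 0.231] pointing down, gripper open.
Joint ranges: [-2.77, 2.77], [-0.9, 2.22], [0.21, 2.48], [-1.53, 4.67], [0.24, 2.81], [-2.84, 2.84]. Speed limits (rad/s): [2.79, 2.79, 3.14, 3.14, 3.14, 3.14].

## Interface

Orientations are given as a unit quaternion [x, y, z, w].
In Python, from rig import bot gives the robot as it stands. The module is installed in compiled form; this text tells all that it offers. Calls block until the motion is done:
- bot.move_pose(position, orientation): joint-space move of the TCP to a pose.
- bot.servo_line(position, rotation=None, vel=0.15, f_stop=None): straight line of the TCP; rotation=None keeps the orientation; vel is the mean speed in m/s. With f_stop (N) it stops when the force on the tool has changed by that much, and returns True; else False.
- bot.move_joints(angles): joint-space move.
- bot.grip(opening, strength=None): finger opening in m; strength is the grip in N (None keeps the last); returns when the fingers have stopped.
- bot.hold(seconds).
- bot.ik(position, orientation): joint angles nearest the present ones, or None.
- bot.state(): the state.
- bot.camera(name): name is "side" or "top"; returns the picture (400x640x3 uint8, red, green, blue); there is no depth.
- bot.camera_model(name): a dict with "K" (3x3 intrinsics, pixels), "k1" (the pictures are not rectified: a ray, as slopes to the right and down, at radius r is drawn at 1 + k1 r^2 times it, then the intrinsics apply), "position" and "attitude" of the camera in the world. Camera axes: x right, y up, looking along -z (the intrinsics and any distortion apply to the point x, -y, -z); pixel columns grow to the right and rows downward; lengths in m; the calibration is good to about 2 mm. A picture is of the moment at which its call begins. camera_model takes no time and is no camera call.
A pose or a line that the arm cannot do raises bot.IKError and nothing moves.
- bot.finish_job(): hands the job in; it is judged then, once.
Trained networks look in the newest picture that a camera, given by its name, has taken for a name from the list of things; names that differ only in an ending like _2 or _b are one class to them, and where a whole thing is asked for, a point or a joint stands for the part that bears it (a point fixed in the world has none). Each returns a list of dicts, best first, with "confidence" (0 to 1); they miss things now and then, are a little off and sometimes report something else, mostly with a low value. They report only what shows in the picture. A call takes as long as a camera call. They do not tell look-alikes from the thing itself.
- bot.find_in(label, camera): "rect" ([centre column, centre row, width, height] in pixels, round what is visible of it).
- bot.regions_of(label, camera): "region" (400x640 bool, what is visible of it) and "rect" ([centre column, centre row, width, height] in pixels, round what is visible of it).
- bot.pinpoint(label, camera): "at" ([row, column] in pixels: a listed point, or the origin of a listed thing).
The state is a dict: "time": time; "joint_pos": joint angles; "dq": joint speeds; "joint_torque": joint torques, N m; "position": TCP position; "eef_rot": TCP orientation; "force": force on the tool from outside, world axes, zero at the start; "ft_torque": the same for the moment, N m; "opening": finger opening in m; "finger_force": force on a finger pad.
Only numpy, scipy, OpenCV 4.12 (cv2) and the standard library are available. Lean on these libraries where they do the work, as an engineer would, in place of code of your own. Each camera call takes 0.05 s, during which the arm holds its last target. There are 200 camera calls.

## Task

Pack the hub-overhaul carrier on the bench. Only one of the three identical closed tins has the bearings in it: lift tins to find the heavy one, swing the carrier's clip clear of the tin bay, set the loaded tin upright and fully down in the bay, then swing the clip back in line over its lid; the empty tins are to be left standing upright on the bench, off the carrier. Put every hub nut on the bench fully down in a square pocket of the carrier, one nut to a pocket, and leave the oil bottle, grease can and mallet alone.

Things in the scene. Friction and masses are not known exactly. Their poses are not given: they have to be found in the camera images.
- board: the carrier: a plywood board fixed to the bench, 184 mm (own x) by 284 mm (own y), top face 18 mm above the bench. Sunk 12 mm into its top face (so their floor is 6 mm above the bench) are a tin bay and four square pockets. Origin: centre of the underside; own z up
- bay (a point): centre of the floor of the tin bay: a rectangular recess 112 mm along the board's x and 72 mm along its y, 12 mm deep, for one tin lying lengthwise along the board's x (either way round)
- pocket0 (a point): centre of the floor of a square pocket, 70 mm by 70 mm (sides along the board's axes), 12 mm deep; the four pockets stand at 90 mm pitch in two rows of two
- pocket1 (a point): centre of the floor of a square pocket, 70 mm by 70 mm (sides along the board's axes), 12 mm deep; the four pockets stand at 90 mm pitch in two rows of two
- pocket2 (a point): centre of the floor of a square pocket, 70 mm by 70 mm (sides along the board's axes), 12 mm deep; the four pockets stand at 90 mm pitch in two rows of two
- pocket3 (a point): centre of the floor of a square pocket, 70 mm by 70 mm (sides along the board's axes), 12 mm deep; the four pockets stand at 90 mm pitch in two rows of two
- clip (a joint): retaining clip: flat steel arm 16 mm wide, 5 mm thick, turning level on a post at the bay's +x end, underside 56 mm above the bench (4 mm over a seated tin's lid). Angle in rad, -0.1 to 1.9: 0 = pointing along the board's -x, over the middle of the bay; growing = clockwise from above, outward, to 1.57 = clear, along the board's +y. Stays where left (0.06 N m)
- clip_pivot (a point): axis of the clip's pivot, at the height of the arm's underside (56 mm above the bench)
- clip_knob (a point): middle of the upright black knob on the clip's free end, 50 mm from the pivot axis: a round pin 14 mm across and 30 mm tall, standing on the arm (this point is 15 mm above the arm's top face, 15 mm below the knob's top)
- tin_a: one of three closed sheet-steel tins that look exactly alike: 104 mm long (own x), 64 mm wide (own y), 46 mm high, smooth sides, lid pressed on for good. Empty, a tin weighs about 0.15 to 0.22 kg; the loaded one about 0.6 to 0.85 kg. Which of the three is loaded changes from start to start. Origin: centre of the underside; own z up
- tin_b: one of three closed sheet-steel tins that look exactly alike: 104 mm long (own x), 64 mm wide (own y), 46 mm high, smooth sides, lid pressed on for good. Empty, a tin weighs about 0.15 to 0.22 kg; the loaded one about 0.6 to 0.85 kg. Which of the three is loaded changes from start to start. Origin: centre of the underside; own z up
- tin_c: one of three closed sheet-steel tins that look exactly alike: 104 mm long (own x), 64 mm wide (own y), 46 mm high, smooth sides, lid pressed on for good. Empty, a tin weighs about 0.15 to 0.22 kg; the loaded one about 0.6 to 0.85 kg. Which of the three is loaded changes from start to start. Origin: centre of the underside; own z up
- nut_0: loose dark steel hex hub nut, 54 mm across flats, 62 mm across corners, 36 mm thick, 0.3 kg, a hole through it. Origin: its middle (18 mm above what it lies flat on); own z along the bore; its own x axis is square to a pair of flats (flats at every 60 degrees from own x). May be absent
- nut_1: loose dark steel hex hub nut, 54 mm across flats, 62 mm across corners, 36 mm thick, 0.3 kg, a hole through it. Origin: its middle (18 mm above what it lies flat on); own z along the bore; its own x axis is square to a pair of flats (flats at every 60 degrees from own x). May be absent
- nut_2: loose dark steel hex hub nut, 54 mm across flats, 62 mm across corners, 36 mm thick, 0.3 kg, a hole through it. Origin: its middle (18 mm above what it lies flat on); own z along the bore; its own x axis is square to a pair of flats (flats at every 60 degrees from own x). May be absent
- nut_3: loose dark steel hex hub nut, 54 mm across flats, 62 mm across corners, 36 mm thick, 0.3 kg, a hole through it. Origin: its middle (18 mm above what it lies flat on); own z along the bore; its own x axis is square to a pair of flats (flats at every 60 degrees from own x). May be absent
- oil_bottle: bystander: upright plastic oil bottle, 56 mm across, 130 mm tall; origin at the centre of its underside
- grease_can: bystander: upright can, 90 mm across, 100 mm tall; origin at the centre of its underside
- mallet: bystander: hammer 280 mm long lying on the bench; origin under its middle
Mind the look-alikes: they are no part of the job. Leave any orange, purple or yellow look-alike of the nut_3 alone.

How it is judged:
On the way, in this order (a step that is already met when the one before it is completed fails the run):
1. the clip is swung clear of the bay (value of joint clip above 1.1 rad), for 0.2 s.
2. the loaded tin rests upright on the floor of the bay, the clip still clear (((horizontal distance between tin_a and bay below 0.014 m and z of tin_a in the frame of bay below 0.004 m and angle between tin_a's own z axis and vertical below 0.08 rad and contact force between tin_a and board above 3.5 N) or (horizontal distance between tin_b and bay below 0.014 m and z of tin_b in the frame of bay below 0.004 m and angle between tin_b's own z axis and vertical below 0.08 rad and contact force between tin_b and board above 3.5 N) or (horizontal distance between tin_c and bay below 0.014 m and z of tin_c in the frame of bay below 0.004 m and angle between tin_c's own z axis and vertical below 0.08 rad and contact force between tin_c and board above 3.5 N)) and value of joint clip above 1.1 rad), for 0.3 s.
3. the clip is swung back over the lid of the seated tin (((horizontal distance between tin_a and bay below 0.014 m and z of tin_a in the frame of bay below 0.004 m and angle between tin_a's own z axis and vertical below 0.08 rad and contact force between tin_a and board above 3.5 N) or (horizontal distance between tin_b and bay below 0.014 m and z of tin_b in the frame of bay below 0.004 m and angle between tin_b's own z axis and vertical below 0.08 rad and contact force between tin_b and board above 3.5 N) or (horizontal distance between tin_c and bay below 0.014 m and z of tin_c in the frame of bay below 0.004 m and angle between tin_c's own z axis and vertical below 0.08 rad and contact force between tin_c and board above 3.5 N)) and value of joint clip below 0.35 rad), for 0.2 s.
At the end, for the whole second after the job is handed in: Loaded tin upright on the bay floor (within 14 mm of its centre, pressing over 3.5 N), clip over its lid (joint under 0.35), empty tins upright on the bench off the carrier, and each nut present at rest on the floor of its own pocket, flat or square on a side face (((horizontal distance between tin_a and bay below 0.014 m and z of tin_a in the frame of bay below 0.004 m and angle between tin_a's own z axis and vertical below 0.08 rad and contact force between tin_a and board above 3.5 N and height (world z) of each of tin_b, tin_c below 0.006 m and angle between each of tin_b, tin_c's own z axis and vertical below 0.1 rad and contact force between each of tin_b, tin_c and board below 0.3 N) or (horizontal distance between tin_b and bay below 0.014 m and z of tin_b in the frame of bay below 0.004 m and angle between tin_b's own z axis and vertical below 0.08 rad and contact force between tin_b and board above 3.5 N and height (world z) of each of tin_a, tin_c below 0.006 m and angle between each of tin_a, tin_c's own z axis and vertical below 0.1 rad and contact force between each of tin_a, tin_c and board below 0.3 N) or (horizontal distance between tin_c and bay below 0.014 m and z of tin_c in the frame of bay below 0.004 m and angle between tin_c's own z axis and vertical below 0.08 rad and contact force between tin_c and board above 3.5 N and height (world z) of each of tin_a, tin_b below 0.006 m and angle between each of tin_a, tin_b's own z axis and vertical below 0.1 rad and contact force between each of tin_a, tin_b and board below 0.3 N)) and value of joint clip below 0.35 rad and (horizontal distance between nut_0 and pocket0 below 0.02 m or horizontal distance between nut_0 and pocket1 below 0.02 m or horizontal distance between nut_0 and pocket2 below 0.02 m or horizontal distance between nut_0 and pocket3 below 0.02 m) and ((angle between the z axis of nut_0 and the z axis of board, either way round below 0.1 rad and z of nut_0 in the frame of board below 0.028 m) or (angle between the z axis of nut_0 and the z axis of board, either way round above 1.45 rad and z of nut_0 in the frame of board below 0.037 m)) and linear speed of each of nut_0, nut_1, nut_2, nut_3 below 0.02 m/s and (horizontal distance between nut_1 and pocket0 below 0.02 m or horizontal distance between nut_1 and pocket1 below 0.02 m or horizontal distance between nut_1 and pocket2 below 0.02 m or horizontal distance between nut_1 and pocket3 below 0.02 m) and ((angle between the z axis of nut_1 and the z axis of board, either way round below 0.1 rad and z of nut_1 in the frame of board below 0.028 m) or (angle between the z axis of nut_1 and the z axis of board, either way round above 1.45 rad and z of nut_1 in the frame of board below 0.037 m)) and (horizontal distance between nut_2 and pocket0 below 0.02 m or horizontal distance between nut_2 and pocket1 below 0.02 m or horizontal distance between nut_2 and pocket2 below 0.02 m or horizontal distance between nut_2 and pocket3 below 0.02 m) and ((angle between the z axis of nut_2 and the z axis of board, either way round below 0.1 rad and z of nut_2 in the frame of board below 0.028 m) or (angle between the z axis of nut_2 and the z axis of board, either way round above 1.45 rad and z of nut_2 in the frame of board below 0.037 m)) and (horizontal distance between nut_3 and pocket0 below 0.02 m or horizontal distance between nut_3 and pocket1 below 0.02 m or horizontal distance between nut_3 and pocket2 below 0.02 m or horizontal distance between nut_3 and pocket3 below 0.02 m) and ((angle between the z axis of nut_3 and the z axis of board, either way round below 0.1 rad and z of nut_3 in the frame of board below 0.028 m) or (angle between the z axis of nut_3 and the z axis of board, either way round above 1.45 rad and z of nut_3 in the frame of board below 0.037 m))); the robot touches nothing.
It fails at once if the oil bottle is pushed away or knocked over (distance of oil_bottle from where it was at the start of the episode above 0.03 m or angle between oil_bottle's own z axis and vertical above 0.5 rad).
It fails at once if the grease can is pushed away or knocked over (distance of grease_can from where it was at the start of the episode above 0.03 m or angle between grease_can's own z axis and vertical above 0.5 rad).
It fails at once if the mallet is pushed away or knocked over (distance of mallet from where it was at the start of the episode above 0.03 m).
Of bearings_in_tin_a, bearings_in_tin_b, bearings_in_tin_c only 1 to 1 are there at a start; the rules pass over those that are not, and their reading is None.
Of nut_0, nut_1, nut_2, nut_3 only 2 to 4 are there at a start; the rules pass over those that are not, and their reading is None.
At some moment in a run one of nut_0, nut_1, nut_2, nut_3 may be knocked a few centimetres aside while the robot is not near it.
Once in a run the grip may slacken for a moment while it holds something.
It also fails if it takes over 210 s, if anything falls off the work surface, if the arm or the gripper's body presses on something with over 40 N, if the wrist force passes 120 N, or if a joint passes its speed limit or range.

## Working session

There is one attempt and no reset: what is moved stays moved. The work goes in short steps, each a Python script; the robot and the scene stay as the last script left them, time stands still between calls to the robot, and variables do not carry over. Pictures are saved under pics/ and viewed, at most 14 in all, crops included, and the job is handed in when it is done.

```bash
mkdir -p pics; ls
cat > h.py <<'E'
import numpy as np, cv2
from rig import bot
from scipy.spatial.transform import Rotation as R
def snap(cam,fn=None):
    im=bot.camera(cam)
    if fn: cv2.imwrite('pics/'+fn,im[:,:,::-1])
    return im
def att(m):
    a=np.array(m["attitude"]); return a if a.shape==(3,3) else R.from_quat(a).as_matrix()
def ray(cam,u,v):
    m=bot.camera_model(cam);K=np.array(m["K"])
    d=np.array([(u-K[0,2])/K[0,0],(v-K[1,2])/K[1,1]]);s=d.copy()
    for _ in range(30): s=d/(1+m["k1"]*(s@s))
    return np.array(m["position"]),att(m)@np.array([s[0],-s[1],-1])
def at_z(cam,u,v,z):
    p,d=ray(cam,u,v); return p+d*(z-p[2])/d[2]
def proj(cam,X):
    m=bot.camera_model(cam);K=np.array(m["K"])
    c=att(m).T@(np.array(X)-np.array(m["position"])); s=np.array([c[0],-c[1]])/-c[2]
    s=s*(1+m["k1"]*(s@s)); return K[0,0]*s[0]+K[0,2],K[1,1]*s[1]+K[1,2]
E
python3 - <<'E'
from h import *
for c in("top","side"):
    snap(c,c+"0.png"); print(bot.camera_model(c))
    for l in("board","tin_a","nut_0","oil_bottle","grease_can","mallet","clip_knob"):
        print(c,l,[(np.round(r["rect"]).tolist(),round(r["confidence"],2)) for r in bot.find_in(l,c)])
    for l in("bay","pocket0","clip_knob","clip_pivot","board","tin_a","nut_0"):
        print(c,l,[(np.round(r["at"],1).tolist(),round(r["confidence"],2)) for r in bot.pinpoint(l,c)])
print(bot.state())
E
```

```text
pics
{'K': array([[375.45316118,   0.        , 311.45392038],
       [  0.        , 375.45316118, 194.87438656],
       [  0.        ,   0.        ,   1.        ]]), 'k1': 0.004754018193528086, 'position': array([ 0.37623467, -0.06006132,  1.02380091]), 'attitude': array([-0.07161903,  0.04824968,  0.71185932, -0.69699282])}
top board [([211.0, 184.0, 24.0, 24.0], 0.39), ([311.0, 194.0, 107.0, 78.0], 0.22)]
top tin_a [([163.0, 237.0, 27.0, 44.0], 0.98), ([211.0, 241.0, 32.0, 41.0], 0.71)]
top nut_0 [([426.0, 276.0, 24.0, 24.0], 0.92), ([451.0, 231.0, 25.0, 22.0], 0.91), ([418.0, 234.0, 24.0, 24.0], 0.91), ([211.0, 187.0, 24.0, 20.0], 0.76), ([488.0, 252.0, 30.0, 25.0], 0.67)]
top oil_bottle [([235.0, 119.0, 28.0, 32.0], 0.65)]
top grease_can [([384.0, 112.0, 41.0, 48.0], 0.71), ([307.0, 193.0, 103.0, 76.0], 0.42), ([468.0, 149.0, 109.0, 46.0], 0.17)]
top mallet [([469.0, 149.0, 106.0, 46.0], 0.88)]
top clip_knob [([270.0, 180.0, 13.0, 25.0], 0.64)]
top bay [([208.6, 269.5], 0.86)]
top pocket0 [([207.0, 307.7], 0.91), ([210.2, 343.8], 0.66), ([179.8, 309.8], 0.63), ([175.9, 340.5], 0.
[... 1757 characters left out ...]
8.7], 0.55)]
{'time': 1.5, 'joint_pos': array([ 1.04100270e+00,  2.86297570e-01,  1.57667247e+00, -3.86820171e-05,
        1.27859063e+00, -1.49977398e-01]), 'dq': array([ 0.00195075, -0.00026476, -0.00032349,  0.00240862,  0.0006868 ,
        0.00050413]), 'joint_torque': array([-3.09635770e-04, -4.05946434e+01, -2.92928606e+01, -1.49709590e-04,
        5.60149492e-04,  9.69244098e-06]), 'position': array([0.25022251, 0.62690673, 0.23134142]), 'eef_rot': array([1.88763194e-01, 9.82022635e-01, 8.90211470e-06, 2.27929475e-05]), 'force': array([0.77378514, 0.21124045, 0.53265732]), 'ft_torque': array([ 0.03601222, -0.0440402 , -0.00178577]), 'finger_force': 0.0, 'opening': 0.08506706482754889}
```

Run:
```python
import cv2
a=cv2.imread('pics/top0.png');cv2.imwrite('pics/t1.png',cv2.resize(a[70:310,130:530],(800,480),interpolation=cv2.INTER_CUBIC))
a=cv2.imread('pics/side0.png');cv2.imwrite('pics/s1.png',cv2.resize(a[110:400,180:530],(724,600),interpolation=cv2.INTER_CUBIC))
```

```text
(no output)
```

View pics/t1.png

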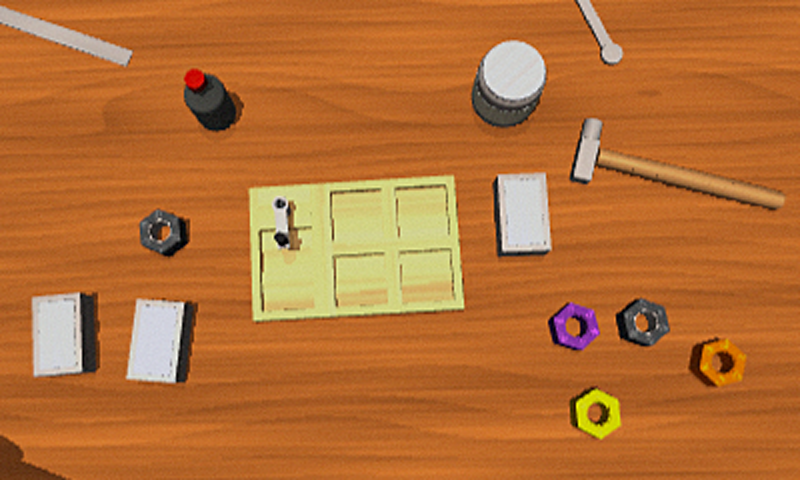

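View pics/s1.png

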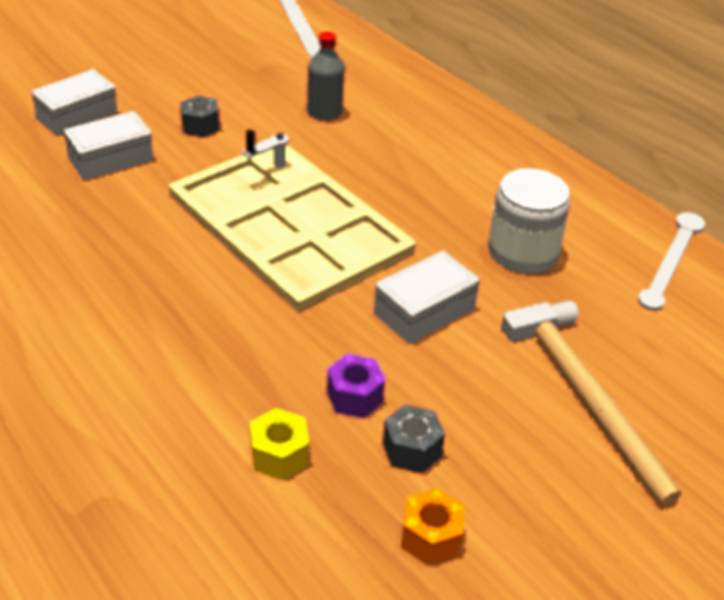

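The top view crop shows the carrier at (250–465, 178–320), with the clip pointing down over the bay. There are tins at (57,335), (160,340) and (523,213), and two dark nuts at (162,232) and (643,322). The purple, orange and yellow ones are look-alikes. Next I'll fit poses to the silhouettes.

```bash
cat >> h.py <<'E'
from scipy.optimize import minimize
def prism(kind):
    if kind=="nut":
        a=np.arange(6)*np.pi/3+np.pi/6; b=np.c_[np.cos(a),np.sin(a)]*.027/np.cos(np.pi/6); z0,z1=0,.036
    else:
        w,l,z1={"tin":(.104,.064,.046),"board":(.184,.284,.018)}[kind]; z0=0
        b=np.array([[1,1],[1,-1],[-1,-1],[-1,1]])*[w/2,l/2]
    return np.vstack([np.c_[b,np.full(len(b),z)] for z in(z0,z1)])
S=4
def sil(cam,P,p,box,z=0):
    c,s=np.cos(p[2]),np.sin(p[2])
    X=P@np.array([[c,s,0],[-s,c,0],[0,0,1]])+[p[0],p[1],z]
    q=np.array([proj(cam,x) for x in X]); q=(q+.5-box[:2])*S-.5
    h=cv2.convexHull(q.astype(np.float32))
    m=np.zeros(((box[3]-box[1])*S,(box[2]-box[0])*S),np.uint8)
    cv2.fillConvexPoly(m,np.round(h*16).astype(np.int32),1,shift=4); return m>0
def fit(kind,regs,p0,z=0):
    """regs: {cam: mask}; returns p=(x,y,yaw), mean IoU"""
    P=prism(kind); D=[]
    for cam,m in regs.items():
        ys,xs=np.where(m); b=np.array([xs.min()-12,ys.min()-12,xs.max()+13,ys.max()+13]).clip(0,[640,400,640,400])
        D.append((cam,b,cv2.resize(m[b[1]:b[3],b[0]:b[2]].astype(np.float32),None,fx=S,fy=S,interpolation=cv2.INTER_LINEAR)>.5))
    def f(p):
        t=0
        for cam,b,m in D:
            r=sil(cam,P,p,b,z); t+=(r&m).sum()/max(1,(r|m).sum())
        return -t/len(D)
    best=None
    for y0 in ([0,.26,.52,.78] if kind=="nut" else [p0[2]-.2,p0[2],p0[2]+.2]):
        s=np.array([[0,0,0],[.015,0,0],[0,.015,0],[0,0,.2]])+[p0[0],p0[1],y0]
        r=minimize(f,s[0],method="Nelder-Mead",options=dict(initial_simplex=s,xatol=1e-4,fatol=1e-4,maxiter=150))
        if best is None or r.fun<best.fun: best=r
    return best.x,-best.fun
def regions(label,cams=("top","side")):
    return {c:[r["region"] for r in bot.regions_of(label,c) if r["confidence"]>.3] for c in cams}
def pick(R_,X,tol=14):
    """in each camera the region whose centroid lies nearest the projection of X"""
    out={}
    for c,L in R_.items():
        u=np.array(proj(c,X)); best=tol
        for m in L:
            ys,xs=np.where(m); d=np.hypot(xs.mean()-u[0],ys.mean()-u[1])
            if d<best: best=d; out[c]=m
    return out
E
python3 - <<'E'
from h import *
snap("top");snap("side")
for c in("top","side"): print(c,at_z(c,*( (303.3,192.0) if c=="top" else (320.1,216.9)),0))
T=regions("tin_a");N=regions("nut_0");B=regions("board")
print({c:len(v) for d in(T,N,B) for c,v in d.items()})
import pickle;pickle.dump((T,N,B),open("reg.pkl","wb"))
for k,L,Rg,zc in(("tin",[(387.6,179.6),(166.9,235),(213.9,241.9)],T,.023),("nut",[(210.4,187),(449.5,228.5)],N,.018),("board",[(303.3,192)],B,.009)):
  for u,v in L:
    X=at_z("top",u,v,0 if k!="nut" else .018); X[2]=zc
    r=pick(Rg,X,25 if k!="board" else 40)
    print(k,X.round(3),[(c,int(m.sum())) for c,m in r.items()])
    for sub in [r]+[{c:m} for c,m in r.items()]:
        if sub: p,i=fit(k,sub,[X[0],X[1],0]); print('   ',list(sub),p.round(4),round(i,3))
for l in("oil_bottle","grease_can","mallet"):
  for c in("top","side"): print(l,c,[at_z(c,r["at"][1],r["at"][0],0).round(3).tolist() for r in bot.pinpoint(l,c)[:1]])
for c in("top","side"):
  for l,z in(("clip_knob",.076),("clip_pivot",.056),("bay",.006),("pocket0",.006)): print(c,l,[at_z(c,r["at"][1],r["at"][0],z).round(3).tolist() for r in bot.pinpoint(l,c)])
E
```

```text
top [ 0.56074312 -0.00521689  0.        ]
side [ 5.59846426e-01 -1.25337586e-02 -1.11022302e-16]
{'top': 1, 'side': 1}
tin [ 0.59  -0.239  0.023] [('top', 1149), ('side', 1502)]Traceback (most recent call last):
  File "<stdin>", line 13, in <module>
  File "h.py", line 51, in fit
    r=minimize(f,s[0],method="Nelder-Mead",options=dict(initial_simplex=s,xatol=1e-4,fatol=1e-4,maxiter=150))
    res = _minimize_neldermead(fun, x0, args, callback, bounds=bounds,
                               **options)
    fxr = func(xr)
    fx = function(np.copy(x), *(wrapper_args + args))
  File "h.py", line 46, in f
    r=sil(cam,P,p,b,z); t+=(r&m).sum()/max(1,(r|m).sum())
  File "h.py", line 33, in sil
    q=np.array([proj(cam,x) for x in X]); q=(q+.5-box[:2])*S-.5
                ~~~~^^^^^^^
  File "h.py", line 18, in proj
    m=bot.camera_model(cam);K=np.array(m["K"])
ValueError: time passes only in moves, steps and waits
```

```bash
sed -i 's/bot.camera_model(cam)/CM(cam)/; s/^def att/import functools\nCM=functools.lru_cache(None)(lambda c: bot.camera_model(c))\ndef att/' h.py
cat > see.py <<'E'
from h import *
import sys
def look():
    snap("top");snap("side")
    return regions("tin_a"),regions("nut_0"),regions("board")
E
python3 - <<'E'
from h import *
from see import look
T,N,B=look()
for k,L,Rg,zc in(("tin",[(387.6,179.6),(166.9,235),(213.9,241.9)],T,.023),("nut",[(210.4,187),(449.5,228.5)],N,.018),("board",[(303.3,192)],B,.009)):
  for u,v in L:
    X=at_z("top",u,v,0 if k!="nut" else .018); X[2]=zc
    r=pick(Rg,X,25 if k!="board" else 40)
    print(k,X.round(3),[(c,int(m.sum())) for c,m in r.items()])
    for sub in [r]+[{c:m} for c,m in r.items()]:
        if sub: p,i=fit(k,sub,[X[0],X[1],0]); print('   ',list(sub),p.round(4),round(i,3))
for l in("oil_bottle","grease_can","mallet"):
  for c in("top","side"): print(l,c,[at_z(c,r["at"][1],r["at"][0],0).round(3).tolist() for r in bot.pinpoint(l,c)[:1]])
for c in("top","side"):
  for l,z in(("clip_knob",.076),("clip_pivot",.056),("bay",.006),("pocket0",.006)): print(c,l,[at_z(c,r["at"][1],r["at"][0],z).round(3).tolist() for r in bot.pinpoint(l,c)])
E
```

```text
tin [ 0.59  -0.239  0.023] [('top', 1110), ('side', 1506)]
    ['top', 'side'] [ 0.591  -0.2416  0.0136] 0.958
    ['top'] [ 0.5921 -0.2425  0.0105] 0.965
    ['side'] [ 0.5901 -0.2405  0.0027] 0.98
tin [0.45  0.372 0.023] [('top', 1254), ('side', 870)]
    ['top', 'side'] [0.4435 0.3768 0.084 ] 0.95
    ['top'] [0.4433 0.3767 0.0799] 0.965
    ['side'] [0.4449 0.3791 0.0521] 0.944
tin [0.428 0.241 0.023] [('top', 1150), ('side', 1053)]
    ['top', 'side'] [ 0.4333  0.2464 -0.0963] 0.95
    ['top'] [ 0.4341  0.2458 -0.1039] 0.954
    ['side'] [ 0.4329  0.2478 -0.0635] 0.959
nut [0.578 0.25  0.018] [('top', 351), ('side', 334)]
    ['top', 'side'] [0.5823 0.2482 0.5843] 0.86
    ['top'] [0.5816 0.246  0.5913] 0.819
    ['side'] [0.5836 0.2511 0.6923] 0.941
nut [ 0.45  -0.392  0.018] [('top', 409), ('side', 800)]
    ['top', 'side'] [ 0.4435 -0.3921  0.64  ] 0.89
    ['top'] [ 0.4443 -0.3943  0.5995] 0.839
    ['side'] [ 0.4432 -0.3916  0.6576] 0.97
board [ 0.561 -0.005  0.009] [('top', 7014), ('side', 5174)]
    ['top', 'side'] [ 0.5548 -0.015   0.037 ] 0.967
    ['top'] [ 0.5549 -0.016   0.0367] 0.981
    ['side'] [ 0.5548 -0.0124  0.0285] 0.962
oil_bottle top [[0.754, 0.187, 0.0]]
oil_bottle side [[0.745, 0.166, 0.0]]
grease_can top [[0.772, -0.222, 0.0]]
grease_can side [[0.766, -0.234, 0.0]]
mallet top [[0.65, -0.464, 0.0]]
mallet side [[0.635, -0.459, 0.0]]
top clip_knob [[0.554, 0.077, 0.076]]
top clip_pivot [[0.607, 0.075, 0.056]]
top bay [[0.522, 0.076, 0.006]]
top pocket0 [[0.603, -0.105, 0.006], [0.515, -0.019, 0.006], [0.596, -0.024, 0.006]]
side clip_knob [[0.572, 0.098, 0.076]]
side clip_pivot [[0.608, 0.091, 0.056]]
side bay [[0.524, 0.085, 0.006]]
side pocket0 [[0.605, -0.105, 0.006], [0.506, -0.106, 0.006], [0.518, -0.005, 0.006], [0.587, -0.021, 0.006]]
```

Run:
```python
from h import *
def rect(cam,p,z=.018,k=2.5):
    H,W=int(210*k),int(310*k)
    im=bot.camera(cam)[:,:,::-1].copy()
    v,u=np.mgrid[0:H,0:W]; lx=.105-v/k/1000; ly=.155-u/k/1000
    c,s=np.cos(p[2]),np.sin(p[2])
    X=np.stack([p[0]+c*lx-s*ly,p[1]+s*lx+c*ly,np.full_like(lx,z)],-1)
    m=CM(cam);K=np.array(m["K"]); C=(X-np.array(m["position"]))@att(m)
    a=C[...,0]/-C[...,2];b=-C[...,1]/-C[...,2];d=1+m["k1"]*(a*a+b*b)
    o=cv2.remap(im,(K[0,0]*a*d+K[0,2]).astype(np.float32),(K[1,1]*b*d+K[1,2]).astype(np.float32),cv2.INTER_CUBIC)
    for t in range(-140,141,20): cv2.line(o,(int((155-t)*k),0),(int((155-t)*k),8 if t else 20),(255,255,255),1)
    for t in range(-100,101,20): cv2.line(o,(0,int((105-t)*k)),(8 if t else 20,int((105-t)*k)),(255,255,255),1)
    cv2.rectangle(o,(int(13*k),int(13*k)),(int(297*k),int(197*k)),(255,0,0),1)
    return o
p=(.555,-.0145,.034)
t=rect("top",p);s=rect("side",p)
cv2.imwrite("pics/rt.png",t);cv2.imwrite("pics/rs.png",s)
```

```text
(no output)
```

View pics/rt.png

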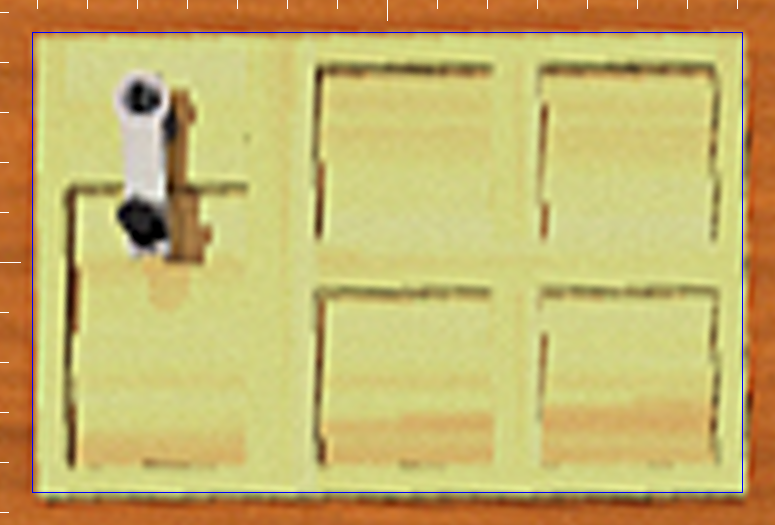

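View pics/rs.png

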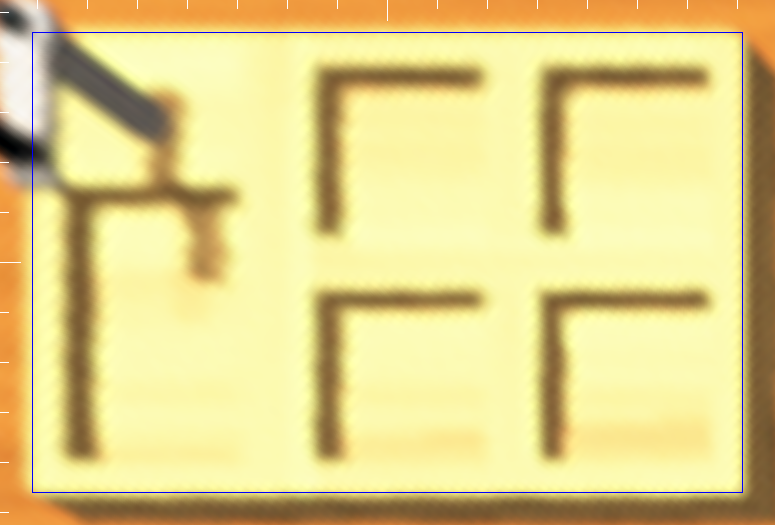

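The rectified views show the board fit is good to about 1 mm. In the top view the bay rim spans (68–248, 186–466), and the pocket rims start at (316/540, 65/288). In the board frame that gives bay (-0.0255, 0.092), pockets (±0.045, -0.006/-0.096), clip pivot (0.056, 0.092). Now I'll weigh the tins, left ones first.

```bash
cat > act.py <<'E'
from h import *
BP=np.array([.555,-.0145,.034])
def loc(x,y): c,s=np.cos(BP[2]),np.sin(BP[2]); return np.array([BP[0]+c*x-s*y,BP[1]+s*x+c*y])
BAY=loc(-.0255,.092); PIV=loc(.056,.092); PK=[loc(.0445,-.006),loc(.0445,-.096),loc(-.0455,-.006),loc(-.0455,-.096)]
def quat(th,xy):
    "tool down, fingers closing along world direction th; the half turn keeping joint 6 nearest 0"
    j1=np.arctan2(xy[1],xy[0]); psi=th-np.pi/2
    while j1+np.pi/2-psi>np.pi/2: psi+=np.pi
    while j1+np.pi/2-psi<-np.pi/2: psi-=np.pi
    return np.array([np.cos(psi/2),np.sin(psi/2),0,0])
def go(xy,z,th): bot.move_pose([xy[0],xy[1],z],quat(th,xy))
def line(xy,z,th=None,vel=.15,f=None): return bot.servo_line([xy[0],xy[1],z],None if th is None else quat(th,xy),vel=vel,f_stop=f)
def fz(): return float(np.mean([(bot.hold(.05),bot.state()["force"][2])[1] for _ in range(4)]))
def grasp(xy,zt,th,pre,w,N,hi=.13):
    bot.grip(pre); go(xy,hi,th); 
    if line(xy,zt,vel=.12,f=15): print("touch at",bot.state()["position"])
    bot.grip(w-.02,N); return bot.state()["opening"]
E
cat > weigh.py <<'E'
from act import *
import sys
x,y,t=map(float,sys.argv[1:4]); xy=(x,y)
bot.grip(.085); go(xy,.13,t+np.pi/2); f0=fz()
print("open",grasp(xy,.020,t+np.pi/2,.085,.064,80))
line(xy,.040,vel=.08); bot.hold(.2); s=bot.state()
print("mass",(f0-fz())/9.81,s["opening"],s["ft_torque"],s["time"])
E
python3 weigh.py .4435 .377 .075
```

```text
open 0.06221842984109586
mass 0.17592101909259167 0.062120729225594244 [ 0.02796909 -0.02214481 -0.01940764] 7.2417
```

```bash
cat > put.py <<'E'
from act import *
p=bot.state()["position"]; line(p,.021,vel=.06,f=8); bot.grip(.085); line(p,.13)
E
python3 put.py; python3 weigh.py .4335 .247 -.085
```

```text
open 0.06263992051553503
mass 0.29286827025969103 0.06252852164100138 [-0.00657925 -0.007094    0.0289713 ] 12.4917
```

```bash
python3 - <<'E'
from act import *
print(bot.state()["position"],[round(fz(),2) for _ in range(4)])
E
python3 put.py; python3 -c "
from act import *
print([round(fz(),2) for _ in range(3)])"; python3 weigh.py .591 -.2415 .009
```

```text
[0.4332801  0.24693162 0.03969042] [-1.67, -2.24, -1.77, -1.68]
[0.18, 0.0, 0.03]
open 0.06244740309966425
mass 0.6399035918727632 0.06229328259484977 [ 0.07233069  0.0281576  -0.02766112] 20.45
```

```bash
cat > clip.py <<'E'
from act import *
import sys
a0,a1=map(float,sys.argv[1:3])
def kn(a): l=np.array([.056-.05*np.cos(a),.092+.05*np.sin(a)]); return loc(*l),BP[2]+np.pi/2-a
xy,th=kn(a0); bot.grip(.036); go(xy,.16,th); print("touch",line(xy,.068,vel=.08,f=6))
for a in np.linspace(a0,a1,10)[1:]:
    xy,th=kn(a); line(xy,.068,th,vel=.05)
bot.hold(.2); print(bot.state()["force"]); line(xy,.16)
print(bot.state()["time"])
E
python3 put.py; python3 clip.py 0 1.72
python3 - <<'E'
from act import *
line(bot.state()["position"],.25)
im=snap("top");snap("side","s2.png");T=regions("tin_a")
cv2.imwrite("pics/t2.png",cv2.resize(im[60:320,120:540,::-1],(800,495),interpolation=cv2.INTER_CUBIC))
p=[.591,-.2415,.01]; r=pick(T,[p[0],p[1],.023])
for s in [r]+[{c:m} for c,m in r.items()]: print(list(s),fit("tin",s,p))
E
```

```text
touch False
[ 0.10917081 -0.12033754  0.14612657]
30.3833
['top', 'side'] (array([ 0.59065309, -0.24141562,  0.00840068]), np.float64(0.9568355279366696))
['top'] (array([ 0.5912655 , -0.24211464,  0.0076084 ]), np.float64(0.9469571000997672))
['side'] (array([ 0.59019807, -0.24109352,  0.00526237]), np.float64(0.9763118196273495))
```

View pics/t2.png

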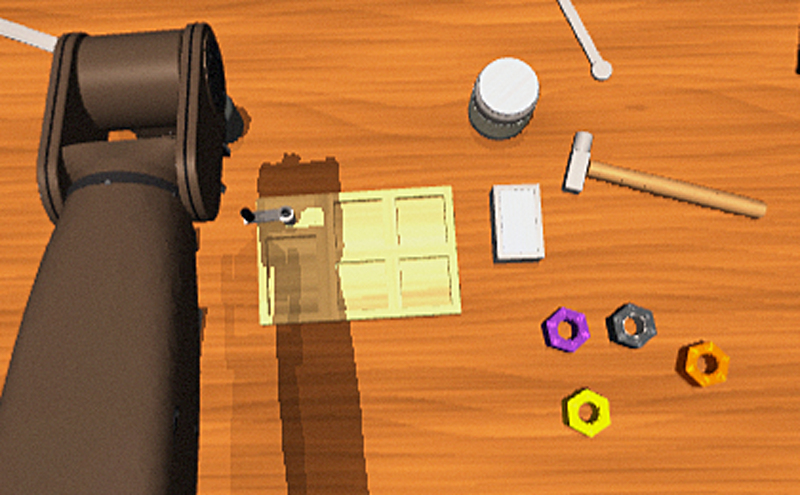

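The picture shows the clip clear, pointing left with its knob at (248,215). The right-hand tin at (517,222) hasn't moved. I'll place it in the bay.

```bash
cat > place_tin.py <<'E'
from act import *
xy=np.array([.5907,-.2415]); t=.007+np.pi/2
bot.grip(.085); go(xy,.16,t); f0=fz()
print("open",grasp(xy,.020,t,.085,.064,100,.16))
line(xy,.10,vel=.1); print("m",(f0-fz())/9.81); line(xy,.15)
tb=BP[2]+np.pi/2
line(BAY,.15,tb,vel=.2); print("m",(f0-fz())/9.81,bot.state()["opening"])
line(BAY,.055,vel=.12); hit=line(BAY,.0255,vel=.03,f=7); s=bot.state()
print("hit",hit,s["position"],s["force"],s["time"])
E
python3 place_tin.py
```

```text
open 0.06185442117355747
m 0.6078356639371582Traceback (most recent call last):
  File "place_tin.py", line 7, in <module>
    line(BAY,.15,tb,vel=.2); print("m",(f0-fz())/9.81,bot.state()["opening"])
    ~~~~^^^^^^^^^^^^^^^^^^^
  File "act.py", line 12, in line
    def line(xy,z,th=None,vel=.15,f=None): return bot.servo_line([xy[0],xy[1],z],None if th is None else quat(th,xy),vel=vel,f_stop=f)
                                                  ~~~~~~~~~~~~~~^^^^^^^^^^^^^^^^^^^^^^^^^^^^^^^^^^^^^^^^^^^^^^^^^^^^^^^^^^^^^^^^^^^^^^
rig.IKError: the arm cannot follow that straight line within its joint ranges
```

```bash
cat >> act.py <<'E'
def near(th):
    "the half turn nearest the present tool orientation"
    q0=np.array(bot.state()["eef_rot"]); psi=th-np.pi/2
    return max((np.array([np.cos(p/2),np.sin(p/2),0,0]) for p in(psi,psi+np.pi)),key=lambda q:abs(q@q0))
def line(xy,z,th=None,vel=.15,f=None): return bot.servo_line([xy[0],xy[1],z],None if th is None else near(th),vel=vel,f_stop=f)
E
python3 - <<'E'
from act import *
tb=BP[2]+np.pi/2
print(bot.state()["opening"])
line(BAY,.15,tb,vel=.2); print("f",fz(),bot.state()["opening"])
line(BAY,.055,vel=.12); hit=line(BAY,.0255,vel=.03,f=7); s=bot.state()
print("hit",hit,s["position"],s["force"],s["opening"],s["time"])
E
```

```text
0.0616636590662657
f -6.200268962549404 0.06218178641208317
hit True [0.52599369 0.0766022  0.02770671] [-0.6541601   1.21786266  5.79955405] 0.06176515089216019 41.0083
```

Run:
```python
from act import *
p=bot.state()["position"]; bot.grip(.085); bot.hold(.2); line(p,.16); line(p,.25); go((.55,-.3),.25,np.pi/2)
im=snap("top");s=snap("side");T=regions("tin_a")
X=[*BAY,.029]; r=pick(T,X)
print(BAY)
for q in [r]+[{c:m} for c,m in r.items()]: print(list(q),fit("tin",q,[*BAY,BP[2]],z=.006))
a=cv2.resize(im[140:240,210:370,::-1],(480,300));b=cv2.resize(s[130:250,230:390,::-1],(480,300)) if 0 else cv2.resize(s[130:230,220:380,::-1],(480,300))
cv2.imwrite("pics/bay.png",np.vstack([a,b]));print(bot.state()["time"])
```

```text
[0.52638734 0.07658   ]
['top', 'side'] (array([0.52541457, 0.07535413, 0.04112163]), np.float64(0.8915631610348755))
['top'] (array([0.5252479 , 0.07526592, 0.03767122]), np.float64(0.957432041642568))
['side'] (array([0.53068146, 0.08676384, 0.11266589]), np.float64(0.8563538993640523))
44.9833
```

View pics/bay.png

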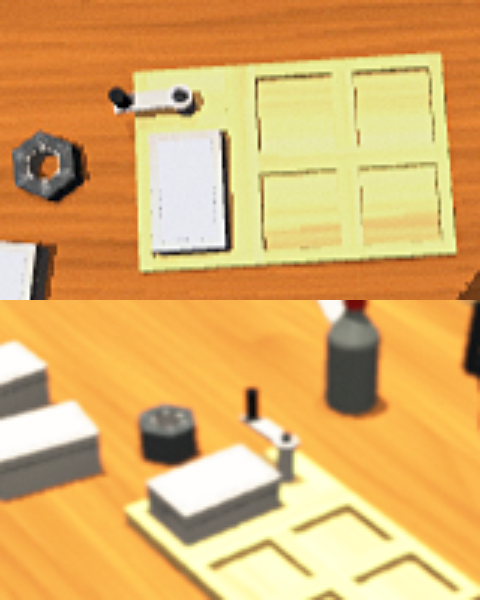

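The tin looks seated and square in the bay, with the clip still clear. I'll probe the lid height at both ends with closed fingers, then swing the clip back.

```bash
python3 - <<'E'
from act import *
bot.grip(.0); 
for l in((-.055,.092),(-.005,.092)):
    xy=loc(*l); go(xy,.12,BP[2]+np.pi/2); line(xy,.07,vel=.12)
    print(line(xy,.046,vel=.02,f=6),bot.state()["position"]); line(xy,.12)
E
python3 clip.py 1.6 -0.1
```

```text
True [0.49674271 0.07559467 0.05206807]
True [0.54673914 0.07726644 0.05209014]
touch False
[-0.16862622 -0.78956131  0.06635777]
59.5917
```

Both ends read 52 mm, so the tin is fully down. Next I'll re-look for the nuts and check the clip.

Run:
```python
from act import *
line(bot.state()["position"],.25); go((.55,-.3),.3,np.pi/2) 
im=snap("top");s=snap("side")
N=regions("nut_0")
for X in([.582,.249,.018],[.4435,-.392,.018]):
    r=pick(N,X,25)
    for q in [r]+[{c:m} for c,m in r.items()]:
        if q: print(list(q),fit("nut",q,X[:2]+[0]))
cv2.imwrite("pics/t3.png",cv2.resize(im[:,:,::-1],(800,500),interpolation=cv2.INTER_CUBIC))
```

```text
['top', 'side'] (array([0.55427467, 0.20746811, 1.6987196 ]), np.float64(0.8835481974062187))
['top'] (array([0.55404101, 0.20703216, 0.6894815 ]), np.float64(0.8726786719189645))
['side'] (array([0.5564524 , 0.20968443, 0.55409937]), np.float64(0.9259645464025026))
['side'] (array([ 0.44301568, -0.39152327,  0.66387269]), np.float64(0.9679715302491103))
['side'] (array([ 0.44301568, -0.39152327,  0.66387269]), np.float64(0.9679715302491103))
```

View pics/t3.png

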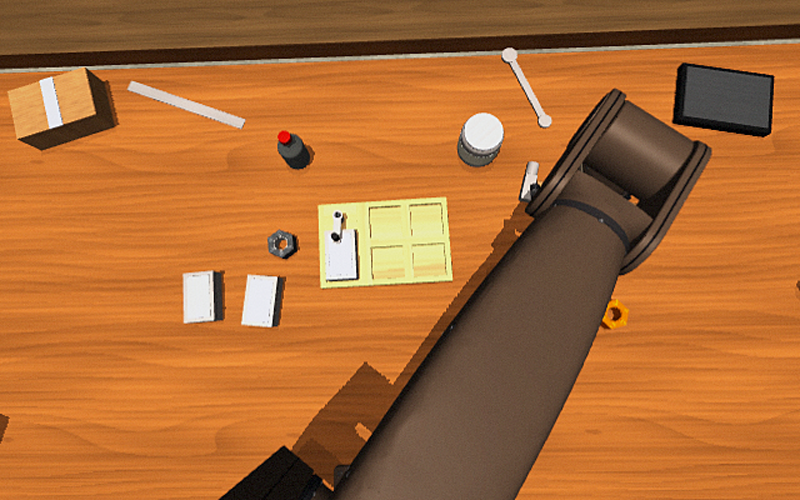

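The view shows the clip in line over the lid at (337,230). The left nut has been knocked to about (282,243), i.e. (0.555, 0.208), so I'll use its new pose.

```bash
cat > nut.py <<'E'
from act import *
import sys
x,y,t,k=map(float,sys.argv[1:5]); xy=np.array([x,y]); P=PK[int(k)]
bot.grip(.08); go(xy,.2,t); f0=fz()
print("open",grasp(xy,.016,t,.08,.054,90,.2))
line(xy,.06,vel=.12); print("m",(f0-fz())/9.81,bot.state()["opening"]); line(xy,.2,vel=.2)
go(P,.2,BP[2]+np.pi/2); print("m",(f0-fz())/9.81,bot.state()["opening"])
line(P,.055,vel=.15); hit=line(P,.0215,vel=.04,f=6); s=bot.state()
print("hit",hit,s["position"],s["opening"]); bot.grip(.08); bot.hold(.1); line(P,.2); print(bot.state()["time"])
E
python3 nut.py .555 .208 .651 1
```

```text
open 0.05177735083356723
m 0.3335342164786065 0.05198353514642162
m 0.27689532564725045 0.05178169979422789
hit True [ 0.60213888 -0.10872878  0.02320889] 0.05207195714256397
74.825
```

```bash
python3 nut.py .4432 -.392 .65 3
python3 - <<'E'
from act import *
go((.3,.45),.3,np.pi/2)
im=snap("top");s=snap("side");N=regions("nut_0")
for k in(1,3):
    r=pick(N,[*PK[k],.024],20)
    print(k,PK[k]); 
    for q in [{c:m} for c,m in r.items()]: print(list(q),fit("nut",q,[*PK[k],0],z=.006))
a=cv2.resize(im[70:320,130:530,::-1],(640,400),interpolation=cv2.INTER_CUBIC);cv2.imwrite("pics/t4.png",a)
cv2.imwrite("pics/s4.png",cv2.resize(s[130:290,220:476,::-1],(800,500),interpolation=cv2.INTER_CUBIC))
E
```

```text
open 0.05193979174372763
m 0.3019710569766528 0.05167978878761347
m 0.24402100713010388 0.051600885175126496
hit True [ 0.51218349 -0.11175507  0.02318631] 0.05186183990522233
87.8167
1 [ 0.60273765 -0.10893181]
['top'] (array([ 0.60342834, -0.10957855,  0.53265476]), np.float64(0.8492757996378998))
['side'] (array([ 0.60325368, -0.10587112,  0.54804931]), np.float64(0.9221594475831764))
3 [ 0.51278967 -0.11199122]
['top'] (array([ 0.51224859, -0.11284367,  0.58521972]), np.float64(0.821418439716312))
['side'] (array([ 0.51159811, -0.11079198,  0.32794703]), np.float64(0.9007387988560533))
```

View pics/t4.png

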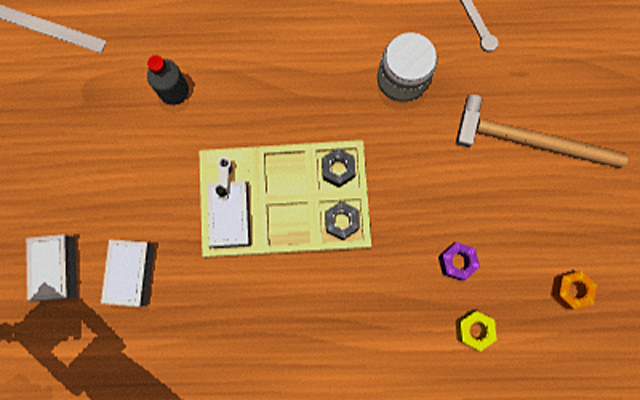

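View pics/s4.png

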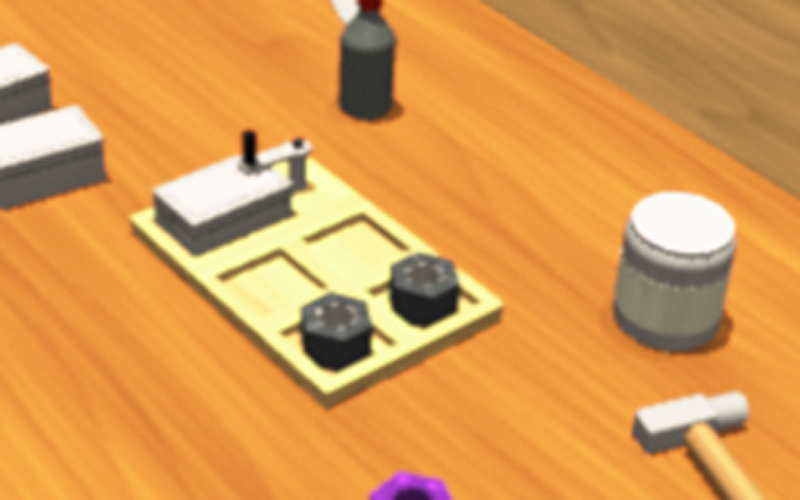

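The pictures show the tin in the bay with the clip over it. Both dark nuts sit centred in the right-hand pockets, at (340,167) and (342,220) in the top view. The empty tins are standing on the bench and no other dark nuts are in sight, so I'm handing the job in.

```bash
python3 -c "
from rig import bot
print(bot.finish_job(), bot.state()['time'])"
```

```text
the job is handed in; nothing more can be done
the job is handed in; nothing more can be done
```

The job is handed in, with no verdict returned: the loaded tin (about 0.6 kg) is fully down in the bay with the clip over its lid, both hub nuts on the bench are in their own pockets, the two empty tins are standing upright on the bench, and the oil bottle, grease can, mallet and look-alike nuts were left alone.

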